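Lay out lock parts on their outline pads

ROBOT

A 6-joint arm with a two-finger parallel gripper is mounted at the origin on the work surface. World frame = base frame: x ahead of the robot, y to its left, z up, the work surface at z = 0. Lengths are in mm, angles in rad, forces in N, time in s.
With the tool pointing down it reaches from about 350 to 775 mm from the base axis. Payload 7.3 kg.
Tool frame: the origin (TCP) lies at the centre of the arm's flange, where the gripper is bolted on; the fingertips stand 178 mm ahead of it and the grasp point (between the pads) lies 159 mm ahead of it; z points along the fingers, y is the line along which they close (so a half turn about z gives the same grasp; the last joint's range is limited). The gripper opens to 92 mm and grips with 3 to 60 N. Pads are 19 mm wide; open, the fingers measure 130 mm over their backs; the gripper's body (75 mm by 190 mm) begins 47 mm behind the grasp point.
Start: joints at [1.082, 0.342, 1.524, -0, 1.275, -0.146], TCP at [176.444, 494.465, 404.741] pointing down, gripper open.
Joint ranges: [-2.53, 2.53], [-0.77, 2.02], [0.04, 2.7], [-1, 4.14], [0.28, 2.66], [-3.11, 3.11]. Speed limits (rad/s): [2.57, 2.57, 3.14, 3.14, 3.14, 3.14].

INTERFACE

Orientations are given as a unit quaternion [w, x, y, z].
In Python, from workcell import manip gives the robot as it stands.
- The arm moves only by the shell command python3 -m crank 'ROWS' [OPENING]. ROWS is JSON, a list that holds one entry, the list of rows, each a list of 6 numbers: the shift along the tool's x, y, z in m, then the turn, a rotation vector about the tool's x, y, z in degrees. A call has 1 to 12 rows; each row shifts and turns the commanded pose from where the row before left it, along the tool's axes as they then stand; what a row does not reach is not made up. A row lasts 1/8 s, in which the tool goes at most 62.5 mm and 10.7 degrees, less where a joint would pass 70% of its speed; a pose out of reach is approached as far as the arm can. A call with a gripper value outside its range is refused whole. OPENING is the opening, from 0 (shut) to 1 (fully open), set as the call begins (- or left out, the last holds). The fingers move at their own pace and stop on an object; the grip force is fixed at half the most. Time passes only in rows, so rows that do not move let the fingers close. It gives the time, the measured TCP pose, the force, the opening and the grip force at its end, in the units of the state.
- manip.state(): the state, without advancing time (a new reading comes with each control period).
- manip.get_image(name): name is "side" or "top" or "wrist"; returns the picture (480x640x3 uint8, red, green, blue); there is no depth.
- manip.get_calibration(name): a dict with "mtx" (3x3 intrinsics, pixels), "k1" (the pictures are not rectified: a ray, as slopes to the right and down, at radius r is drawn at 1 + k1 r^2 times it, then the intrinsics apply), "xyz" and "orientation" of the camera in the world. Camera axes: x right, y down, z forward; pixel columns grow to the right and rows downward; lengths in mm; the calibration is good to about 2 mm. A picture is of the moment at which its call begins: read the wrist's pose just before it. get_calibration takes no time and is no camera call; for the wrist camera it gives the pose at the moment of the call.
- manip.hand_in(): hands the job in; it is judged then, once.
Trained networks look in the newest picture that a camera, given by its name, has taken for a name from the list of things; names that differ only in an ending like _2 or _b are one class to them, and where a whole thing is asked for, a point or a joint stands for the part that bears it (a point fixed in the world has none). Each returns a list of dicts, best first, with "conf" (0 to 1); they miss things now and then, are a little off and sometimes report something else, mostly with a low value. They report only what shows in the picture. A call takes as long as a camera call. They do not tell look-alikes from the thing itself.
- manip.search_frame(camera, name): "xyz" ([x, y, z] in mm, in world coordinates, good to about 4 mm: the middle of the surface that is visible of it).
The state is a dict: "time": time; "q": joint angles; "qd": joint speeds; "joint_efforts": joint torques, N m; "ee_pos": TCP position; "tcp_rot": TCP orientation; "ft_force": force on the tool from outside, world axes, zero at the start; "ft_torque": the same for the moment, N m; "grip_width": finger opening in mm; "grasp_force": force on a finger pad.
Only numpy, scipy, OpenCV 4.12 (cv2) and the standard library are available. Lean on these libraries where they do the work, as an engineer would, in place of code of your own. Each camera call takes 0.05 s, during which the arm holds its last target. There are 200 camera calls.

TASK

Set each of the four loose parts on the key-cutting counter (short lock cylinder, long lock cylinder, small round rim cylinder, toothed cutter wheel with hub) on the black pad whose pale outline has its shape and size. Each part stays the way up it is now and sits centred on its outline, the lock cylinders also lined up with it (either end may point either way). Set the parts down rather than dropping them.

Things in the scene. Friction and masses are not known exactly. Their poses are not given: they have to be found in the camera images.
- short_cylinder: Loose brass oval lock cylinder lying flat: 54 mm long along its x, 32 mm wide along its y, 17 mm high, long sides rounded (radius 8.5 mm); the middle 10 mm of its length is a steel cam only 24 mm wide (20 mm wide fingers bridge it and bear on the brass). Origin: centre of its underside; z up. About 0.12 to 0.21 kg. Grip it across its width (y).
- long_cylinder: Loose brass oval lock cylinder lying flat: 86 mm long along its x, 32 mm wide along its y, 17 mm high, long sides rounded (radius 8.5 mm); the middle 10 mm of its length is a steel cam only 24 mm wide (20 mm wide fingers bridge it and bear on the brass). Origin: centre of its underside; z up. About 0.2 to 0.34 kg. Grip it across its width (y).
- rim_cylinder: Loose plain round brass rim lock cylinder standing upright, keyway face up: 34 mm diameter, 30 mm high (top 3 mm bevelled). Origin: centre of its underside; z up. About 0.14 to 0.23 kg. Its yaw does not matter.
- cutter_wheel: Loose steel cutter wheel lying flat, hub up: toothed disc 58 mm across the teeth and 8 mm thick, with a round central hub 26 mm in diameter that rises to 26 mm above its underside. Origin: centre of its underside; z up. About 0.11 to 0.2 kg. Grip the hub; its yaw does not matter.
- pad_short: Fixed flat black rubber pad, 100 mm (its x) by 66 mm (its y), 5 mm thick, on the bench; its top shows a flat pale silhouette, centred on it: a rectangle 54 mm (along x) by 32 mm, for the short lock cylinder. Origin: centre of the pad's underside, so parts stand 5 mm above it; z up.
- pad_long: Fixed flat black rubber pad, 100 mm (its x) by 66 mm (its y), 5 mm thick, on the bench; its top shows a flat pale silhouette, centred on it: a rectangle 86 mm (along x) by 32 mm, for the long lock cylinder. Origin: centre of the pad's underside, so parts stand 5 mm above it; z up.
- pad_rim: Fixed flat black rubber pad, 100 mm (its x) by 66 mm (its y), 5 mm thick, on the bench; its top shows a flat pale silhouette, centred on it: one plain disc of 34 mm diameter, for the rim cylinder. Origin: centre of the pad's underside, so parts stand 5 mm above it; z up.
- pad_cutter: Fixed flat black rubber pad, 100 mm (its x) by 66 mm (its y), 5 mm thick, on the bench; its top shows a flat pale silhouette, centred on it: a disc of 56 mm diameter with a dark ring 3.5 mm wide around its pale 26 mm middle, for the cutter wheel. Origin: centre of the pad's underside, so parts stand 5 mm above it; z up.
There are look-alikes about, which are no part of the job. Leave any orange or purple look-alike of the rim_cylinder alone.

How it is judged:
By the outcome, as a careful person would: the job done as asked, in the order asked, and still so for the second after the job is handed in, with the robot touching nothing.
It also fails if it takes over 128 s, if anything falls off the work surface, if the arm or the gripper's body presses on something with over 40 N, if the wrist force passes 120 N, or if a joint passes its speed limit or range.

## Working session

There is one attempt and no reset: what is moved stays moved. The work goes in short steps, Python scripts to look and compute and a shell command to move; the robot and the scene stay as the last step left them, time stands still between calls to the robot, and variables do not carry over. Pictures are saved under pics/ and viewed, at most 17 in all, crops included, and the job is handed in when it is done.

```bash
mkdir -p pics; ls; python3 - <<'E'
from workcell import manip
import cv2
s=manip.state(); print(s)
for c in ("top","side"):
    im=manip.get_image(c); cv2.imwrite(f"pics/{c}0.png",im[:,:,::-1]); k=manip.get_calibration(c); print(c,k)
    for n in ("short_cylinder","long_cylinder","rim_cylinder","cutter_wheel","pad_short","pad_long","pad_rim","pad_cutter"):
        print(n,[( [round(float(v)) for v in d["xyz"]],round(float(d["conf"]),2)) for d in manip.search_frame(c,n)])
E
```

```text
pics
{'time': 0.0, 'q': array([ 1.08201566e+00,  3.42688131e-01,  1.52500583e+00, -1.20859186e-05,
        1.27541199e+00, -1.45997567e-01]), 'qd': array([ 0.00027838, -0.00012204,  0.00018457, -0.00058654, -0.00243196,
        0.00023863]), 'joint_efforts': array([-1.14004513e-03, -4.31237090e+01, -2.44225144e+01,  7.17837154e-02,
        5.57622034e-02, -8.90174761e-05]), 'ee_pos': array([176.37028464, 494.33911523, 404.06662577]), 'tcp_rot': array([-2.30649019e-04,  1.70551887e-01,  9.85348406e-01, -7.20660281e-04]), 'ft_force': array([ 0.5355358 , -0.70002672,  0.03059752]), 'ft_torque': array([-0.00848722,  0.02030955,  0.00704211]), 'grasp_force': 0.0, 'grip_width': 91.96211991322804}
top {'mtx': array([[473.16188281,   0.        , 314.93812362],
       [  0.        , 473.16188281, 237.30209417],
       [  0.        ,   0.        ,   1.        ]]), 'k1': -0.10810063610642992, 'xyz': array([3.37125351e+02, 7.50671138e-01, 1.14266599e+03]), 'orientation': array([-0.04730916,  0.71229043, -0.69823268,  0.05362202])}
short_cylinder [([513, 434, 7], 0.72), ([441, 107, 17], 0.48)]
lo
[... 320 characters left out ...]
)]
side {'mtx': array([[573.79451614,   0.        , 320.85588488],
       [  0.        , 573.79451614, 233.97467241],
       [  0.        ,   0.        ,   1.        ]]), 'k1': 0.0511813948432725, 'xyz': array([  -71.78684177, -1016.44615321,   785.85346266]), 'orientation': array([-0.4706324 ,  0.84991447, -0.20613981,  0.11686282])}
short_cylinder [([433, 104, 15], 0.68)]
long_cylinder [([532, -432, 18], 0.8)]
rim_cylinder [([427, -289, 24], 0.86), ([281, -302, 21], 0.83), ([355, -290, 26], 0.74), ([662, 163, 8], 0.39)]
cutter_wheel [([662, 163, 9], 0.55)]
pad_short [([511, 430, 2], 0.81)]
pad_long [([468, -117, 2], 0.56)]
pad_rim [([389, 294, 9], 0.94)]
pad_cutter [([656, -170, 4], 0.85)]
```

View pics/top0.png

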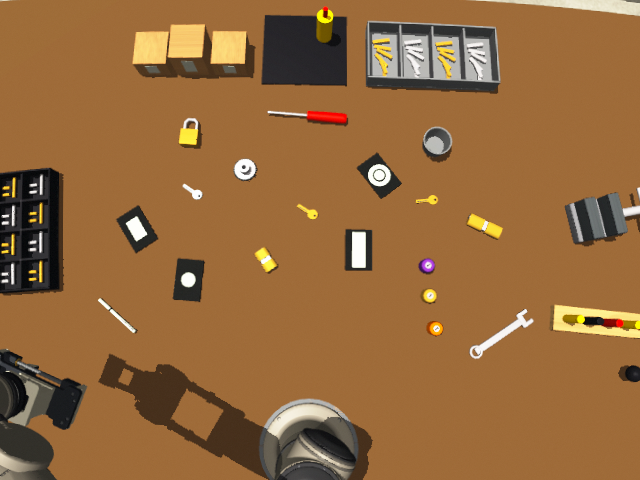

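View pics/side0.png

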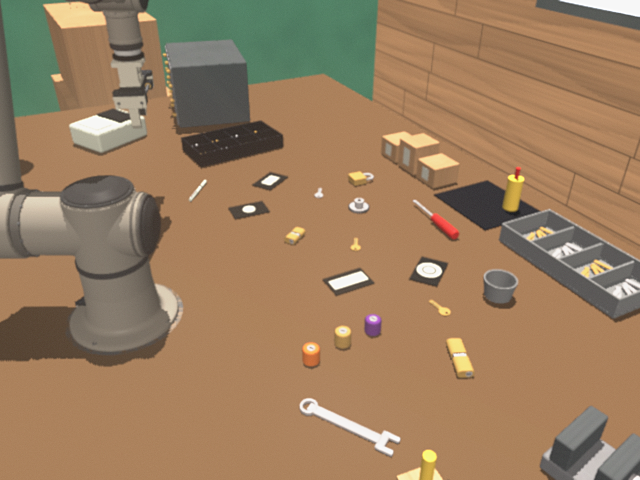

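The two views show the parts and their pads, with pixel positions given in the top picture:

| Item | Part pixel | Pad pixel |
|---|---|---|
| Short cylinder | (265,260) | (137,229) |
| Long cylinder | (485,226) | (359,250) |
| Brass rim cylinder, between purple (427,266) and orange (436,328) | (430,296) | (189,280) |
| Cutter wheel | (245,170) | (379,175) |

```bash
cat > h.py <<'E'
import numpy as np, cv2
from scipy.spatial.transform import Rotation as R
from workcell import manip
def rot(q): return R.from_quat(np.roll(q,-1))
def snap(c,name=None):
    k=manip.get_calibration(c); im=manip.get_image(c)
    if name: cv2.imwrite(f"pics/{name}.png",im[:,:,::-1])
    return im,k
def px2w(k,uv,z):
    p=cv2.undistortPoints(np.float64(uv).reshape(-1,1,2),k["mtx"],np.array([k["k1"],0,0,0,0.]))[:,0]
    d=rot(k["orientation"]).apply(np.c_[p,np.ones(len(p))]); o=np.asarray(k["xyz"])
    return o+d*((z-o[2])/d[:,2])[:,None]
def w2px(k,P):
    o=rot(k["orientation"]).inv()
    return cv2.projectPoints(np.float64(P).reshape(-1,1,3),cv2.Rodrigues(o.as_matrix())[0],o.apply(-np.asarray(k["xyz"])),k["mtx"],np.array([k["k1"],0,0,0,0.]))[0][:,0]
def mask(im,kind):
    h=cv2.cvtColor(im,cv2.COLOR_RGB2HSV); H,S,V=cv2.split(h)
    return {"pale":(V>150)&(S<60),"brass":(H>=18)&(H<=34)&(S>70)&(V>110),"steel":(V>90)&(S<70)}[kind].astype(np.uint8)
def meas(im,k,kind,guess,z,rad=60):
    """silhouette in world mm: centre, size, yaw of long side (deg)"""
    m=mask(im,kind); c=w2px(k,[*guess[:2],z])[0]; e=w2px(k,[guess[0]+rad,guess[1],z])[0]
    roi=np.zeros_like(m); cv2.circle(roi,tuple(int(v) for v in c),int(np.hypot(*(e-c))),1,-1); m&=roi
    cs=[q for q in cv2.findContours(m,cv2.RETR_EXTERNAL,cv2.CHAIN_APPROX_NONE)[0] if len(q)>8]
    if not cs: return None
    pts=px2w(k,np.vstack(cs)[:,0],z)[:,:2].astype(np.float32)
    (x,y),(w,hh),a=cv2.minAreaRect(pts)
    if w<hh: w,hh=hh,w; a+=90
    cc=cv2.minEnclosingCircle(pts)
    return dict(rect=np.round([x,y],1),size=np.round([w,hh],1),yaw=round((a+90)%180-90,1),circ=np.round(cc[0],1),r=round(cc[1],1))
def plan(x,y,z,yaw=None):
    """grasp-point goal; yaw = direction (deg) of tool y in the world"""
    s=manip.state(); r=rot(s["tcp_rot"]); p=s["ee_pos"]
    t=r.apply([0,1,0]); cur=np.degrees(np.arctan2(t[1],t[0]))
    z0=r.apply([0,0,1]); tilt=np.degrees(np.arccos(-z0[2]))
    turn=0
    if yaw is not None: turn=(yaw-cur+90)%180-90      # about world z; about tool z the sign flips
    d=np.array([x,y,z+159])-p
    print("t%.2f p"%s["time"],p.round(1),"ycur %.1f tilt %.2f"%(cur,tilt),"turn tool z %.1f"%-turn,"shift tool (before turn) mm",r.inv().apply(d).round(1),
      "(after turn)",(R.from_euler('z',turn,degrees=True)*r).inv().apply(d).round(1),"q6 %.2f"%s["q"][5])
E
python3 - <<'E'
from h import *
k=manip.get_calibration("wrist"); s=manip.state(); r=rot(s["tcp_rot"])
print("wrist cam in tool",r.inv().apply(k["xyz"]-s["ee_pos"]).round(1),(r.inv()*rot(k["orientation"])).as_matrix().round(2).tolist(),k["mtx"][0,0],k["k1"])
im,k=snap("top")
for n,kind,g,z in [("short","brass",(437,106),8.5),("long","brass",(536,-425),8.5),("rim","brass",(362,-285),28),("cutter","steel",(662,166),8),
 ("pshort","pale",(513,432),5),("plong","pale",(470,-110),5),("prim","pale",(387,293),5),("pcut","pale",(659,-165),5)]:
    print(n,meas(im,k,kind,g,z,55 if n!="rim" else 30))
E
```

```text
wrist cam in tool [72.2 -0.2 20.6] [[-0.0, -0.96, -0.27], [1.0, -0.0, 0.0], [-0.0, -0.27, 0.96]] 413.7675186953245 -0.076578977092194
short {'rect': array([444.9, 111.2]), 'size': array([57.3, 32. ]), 'yaw': 35.2, 'circ': array([444.7, 110. ]), 'r': 31.0}
long {'rect': array([ 538.3, -426.2]), 'size': array([89.9, 31.9]), 'yaw': 65.9, 'circ': array([ 537.3, -425.8]), 'r': 46.2}
rim {'rect': array([ 364.3, -278.7]), 'size': array([36. , 30.8]), 'yaw': 89.6, 'circ': array([ 364.2, -278.7]), 'r': 19.1}
cutter {'rect': array([668.2, 169.2]), 'size': array([55. , 51.5]), 'yaw': -89.0, 'circ': array([668.4, 169.9]), 'r': 28.3}
pshort {'rect': array([513.9, 433.5]), 'size': array([55.1, 33.7]), 'yaw': 33.5, 'circ': array([515.1, 432.6]), 'r': 30.1}
plong {'rect': array([ 473.4, -114.1]), 'size': array([85.8, 31.8]), 'yaw': 0.5, 'circ': array([ 473.6, -113.5]), 'r': 45.0}
prim {'rect': array([392.9, 296.5]), 'size': array([34.4, 33.8]), 'yaw': -88.5, 'circ': array([392. , 296.9]), 'r': 18.0}
pcut {'rect': array([ 662.2, -164.3]), 'size': array([55.4, 54.1]), 'yaw': -88.6, 'circ': array([ 661.7, -163.8]), 'r': 28.6}
```

```bash
python3 - <<'E'
from h import *
plan(445,111,160,125.2)
E
```

```text
t0.95 p [176.4 494.5 404.8] ycur 70.4 tilt 0.01 turn tool z -54.8 shift tool (before turn) mm [-381.8 -270.9   85.7] (after turn) [   1.6 -468.2   85.7] q6 -0.15
```

```bash
python3 -m crank '[[[0,0,0,0,0,-9.1],[0,0,0,0,0,-9.1],[0,0,0,0,0,-9.1],[0,0,0,0,0,-9.1],[0,0,0,0,0,-9.2],[0,0,0,0,0,-9.2]]]'; python3 -m crank '[[[0,-0.052,0.0095,0,0,0],[0,-0.052,0.0095,0,0,0],[0,-0.052,0.0095,0,0,0],[0,-0.052,0.0095,0,0,0],[0,-0.052,0.0095,0,0,0],[0,-0.052,0.0095,0,0,0],[0,-0.052,0.0095,0,0,0],[0,-0.052,0.0095,0,0,0],[0,-0.052,0.0095,0,0,0],[0,0,0,0,0,0],[0,0,0,0,0,0]]]'
python3 - <<'E'
from h import *
plan(445,111,160,125.2)
im,k=snap("wrist","w1")
m=meas(im,k,"brass",(445,111),8.5); print(m)
plan(*m["rect"],10,m["yaw"]+90)
E
```

```text
time: 1.7
ee_pos: [176.4, 494.5, 404.8]
tcp_rot: [0.0, -0.305, 0.952, 0.0]
ft_force: [-0.2, 0.6, -0.1]
grip_width: 91.7
grasp_force: 0.0
time: 3.08
ee_pos: [445.6, 112.1, 319.2]
tcp_rot: [-0.0, -0.302, 0.953, 0.0]
ft_force: [-0.0, 0.3, -0.3]
grip_width: 91.5
grasp_force: 0.0
t3.08 p [445.6 112.1 319.2] ycur 125.1 tilt 0.05 turn tool z -0.1 shift tool (before turn) mm [ 1.1 -0.5  0.2] (after turn) [ 1.1 -0.5  0.2] q6 -2.10
{'rect': array([444.2, 112.2]), 'size': array([56.6, 31.7]), 'yaw': 35.3, 'circ': array([443.6, 111.8]), 'r': 31.4}
t3.12 p [445.4 112.5 319.3] ycur 125.2 tilt 0.03 turn tool z -0.1 shift tool (before turn) mm [  1.2   0.3 150.3] (after turn) [  1.2   0.3 150.3] q6 -2.10
```

View pics/w1.png

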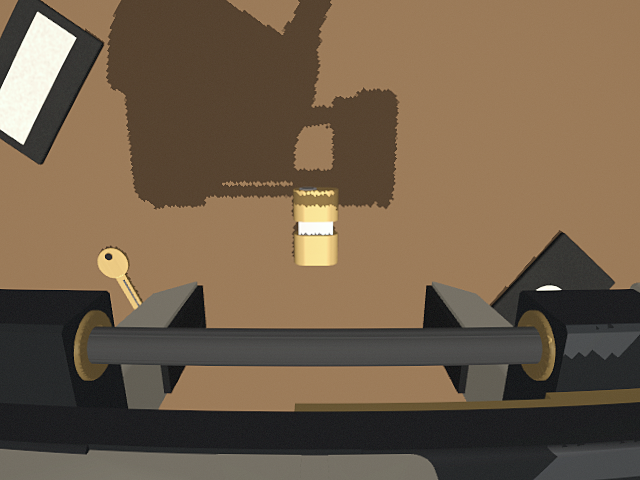

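Picture w1 shows the short cylinder at about (316,228), in line with the fingers. I'll descend and grip it.

```bash
python3 -m crank '[[[0.0012,0.0003,0.02,0,0,0],[0,0,0.03,0,0,0],[0,0,0.03,0,0,0],[0,0,0.03,0,0,0],[0,0,0.015,0,0,0],[0,0,0.008,0,0,0],[0,0,0.005,0,0,0],[0,0,0,0,0,0],[0,0,0,0,0,0]]]'; python3 -m crank '[[[0,0,0,0,0,0],[0,0,0,0,0,0],[0,0,0,0,0,0],[0,0,0,0,0,0],[0,0,0,0,0,0],[0,0,0,0,0,0],[0,0,0,0,0,0],[0,0,0,0,0,0]]]' 0
python3 - <<'E'
from h import *
plan(444.2,112.2,22,125.3)
E
```

```text
time: 4.25
ee_pos: [445.0, 111.5, 181.8]
tcp_rot: [0.001, -0.302, 0.953, -0.0]
ft_force: [1.0, -0.2, -0.1]
grip_width: 91.7
grasp_force: 0.0
time: 5.25
ee_pos: [444.7, 111.4, 181.2]
tcp_rot: [-0.0, -0.302, 0.953, 0.0]
ft_force: [-0.5, 0.3, -0.4]
grip_width: 30.5
grasp_force: 30.0
t5.25 p [444.7 111.4 181.2] ycur 125.2 tilt 0.01 turn tool z -0.1 shift tool (before turn) mm [0.  0.9 0.2] (after turn) [0.  0.9 0.2] q6 -2.11
```

Gripped at 30.5 mm. Next I'll lift and move to a look pose, offset from the pad by +40 mm along tool x.

```bash
python3 -m crank '[[[0,0,-0.02,0,0,0],[0,0,-0.04,0,0,0],[0,0,-0.04,0,0,0],[0,0,-0.04,0,0,0]]]'; python3 - <<'E'
from h import *
plan(513.9,433.5,160,123.5)
E
```

```text
time: 5.75
ee_pos: [444.5, 111.3, 322.3]
tcp_rot: [-0.0, -0.302, 0.953, 0.0]
ft_force: [0.4, 0.3, -2.1]
grip_width: 30.3
grasp_force: 30.0
t5.75 p [444.5 111.3 322.3] ycur 125.2 tilt 0.04 turn tool z 1.7 shift tool (before turn) mm [-242.2  223.4    3.2] (after turn) [-235.7  230.3    3.2] q6 -2.11
```

```bash
python3 -m crank '[[[0,0,0,0,0,1.7],[-0.0326,0.0384,0,0,0,0],[-0.0326,0.0384,0,0,0,0],[-0.0326,0.0384,0,0,0,0],[-0.0326,0.0384,0,0,0,0],[-0.0326,0.0384,0,0,0,0],[-0.0326,0.0384,0,0,0,0],[0,0,0,0,0,0],[0,0,0,0,0,0],[0,0,0,0,0,0]]]'
python3 - <<'E'
from h import *
im,k=snap("wrist","w2")
m=meas(im,k,"pale",(514,433.5),5,45); print(m)
plan(*m["rect"],27,m["yaw"]+90)
E
```

```text
time: 7.0
ee_pos: [481.0, 410.3, 320.7]
tcp_rot: [-0.001, -0.287, 0.958, -0.0]
ft_force: [-0.2, 0.2, -1.1]
grip_width: 30.5
grasp_force: 30.0
{'rect': array([519.7, 435.3]), 'size': array([64.8, 47.2]), 'yaw': 33.3, 'circ': array([520.1, 437.3]), 'r': 38.0}
t7.05 p [481.1 410.3 321. ] ycur 123.4 tilt 0.05 turn tool z 0.1 shift tool (before turn) mm [-46.1  -0.3 135. ] (after turn) [-46.1  -0.3 135. ] q6 -1.57
```

View pics/w2.png

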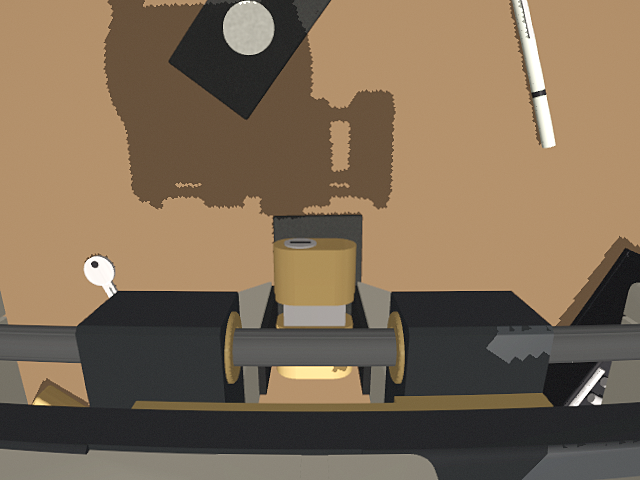

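w2 shows the part held squarely but covering the pad, because image up is +tool x. I'll move to the other side of the pad.

```bash
python3 -m crank '[[[-0.0425,0,0,0,0,0],[-0.0425,0,0,0,0,0],[0,0,0,0,0,0],[0,0,0,0,0,0],[0,0,0,0,0,0]]]'
python3 - <<'E'
from h import *
im,k=snap("wrist","w3")
m=meas(im,k,"pale",(514,433.5),5,38); print(m)
plan(*m["rect"],27,m["yaw"]+90)
E
```

```text
time: 7.68
ee_pos: [551.3, 457.7, 321.8]
tcp_rot: [-0.0, -0.288, 0.958, -0.0]
ft_force: [-0.7, -0.5, -1.6]
grip_width: 30.7
grasp_force: 30.0
{'rect': array([513.2, 435.1]), 'size': array([53.8, 32.3]), 'yaw': 33.8, 'circ': array([513.2, 435.2]), 'r': 31.0}
t7.72 p [551.3 457.8 321.9] ycur 123.5 tilt 0.01 turn tool z -0.3 shift tool (before turn) mm [ 44.3   2.  135.9] (after turn) [ 44.3   2.3 135.9] q6 -1.57
```

View pics/w3.png

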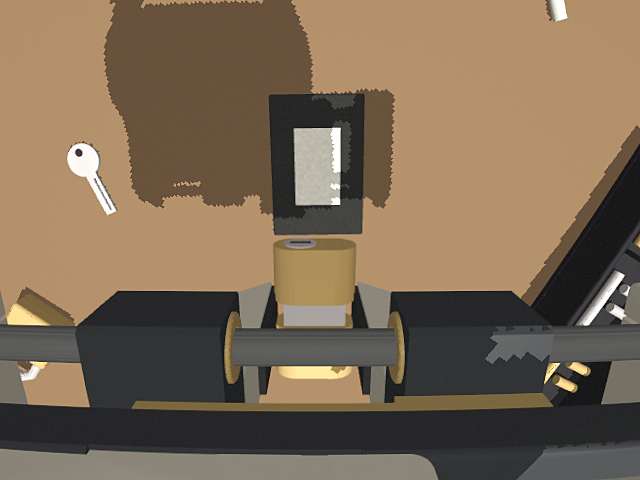

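Now the pad shows clearly at about (317,167), and its outline measures 53.8x32.3 mm. I'll set the part down there.

```bash
python3 -m crank '[[[0.0443,0.0016,0,0,0,-0.3],[0,0,0.03,0,0,0],[0,0,0.035,0,0,0],[0,0,0.035,0,0,0],[0,0,0.02,0,0,0],[0,0,0.009,0,0,0],[0,0,0.0035,0,0,0],[0,0,0.0015,0,0,0],[0,0,0,0,0,0],[0,0,0,0,0,0]]]'; python3 - <<'E'
from h import *
plan(513.2,435.1,27,123.8)
E
```

```text
time: 8.98
ee_pos: [514.2, 435.4, 187.9]
tcp_rot: [0.001, -0.29, 0.957, 0.0]
ft_force: [0.0, 0.1, -2.4]
grip_width: 30.5
grasp_force: 30.0
t8.97 p [514.2 435.4 187.9] ycur 123.8 tilt 0.07 turn tool z -0.0 shift tool (before turn) mm [0.9 0.3 1.9] (after turn) [0.9 0.3 1.9] q6 -1.57
```

```bash
python3 -m crank '[[[0.0007,0,0.0008,0,0,0],[0,0,0.0008,0,0,0],[0,0,0,0,0,0]]]';  python3 -m crank '[[[0,0,0,0,0,0],[0,0,0,0,0,0],[0,0,0,0,0,0],[0,0,0,0,0,0],[0,0,0,0,0,0]]]' 0.6; python3 -m crank '[[[0,0,-0.015,0,0,0],[0,0,-0.03,0,0,0],[0,0,-0.04,0,0,0],[0,0,-0.05,0,0,0],[0,0,0,0,0,0],[0,0,0,0,0,0]]]'
python3 - <<'E'
from h import *
im,k=snap("wrist","w4"); print("part",meas(im,k,"brass",(514,433.5),13.5,45)); print("pale",meas(im,k,"pale",(514,433.5),5,45))
plan(364,-279,160)
E
```

```text
time: 9.35
ee_pos: [513.4, 434.9, 186.2]
tcp_rot: [0.0, -0.29, 0.957, 0.0]
ft_force: [-1.8, -2.0, 2.9]
grip_width: 30.6
grasp_force: 30.0
time: 9.98
ee_pos: [513.5, 434.9, 185.6]
tcp_rot: [0.0, -0.29, 0.957, 0.0]
ft_force: [0.1, 0.5, 0.2]
grip_width: 54.7
grasp_force: 0.0
time: 10.72
ee_pos: [513.2, 434.7, 321.1]
tcp_rot: [0.0, -0.29, 0.957, 0.0]
ft_force: [0.1, 0.1, -0.6]
grip_width: 55.1
grasp_force: 0.0
part {'rect': array([513.3, 434.4]), 'size': array([57.5, 32.2]), 'yaw': 33.7, 'circ': array([512.6, 434.4]), 'r': 31.6}
pale {'rect': array([515.1, 435.6]), 'size': array([32.4, 10.6]), 'yaw': -56.3, 'circ': array([514.2, 435.3]), 'r': 16.5}
t10.78 p [513.1 434.6 320. ] ycur 123.8 tilt 0.08 turn tool z 0.0 shift tool (before turn) mm [ 520.6 -510.4    1.7] (after turn) [ 520.6 -510.4    1.7] q6 -1.57
```

View pics/w4.png

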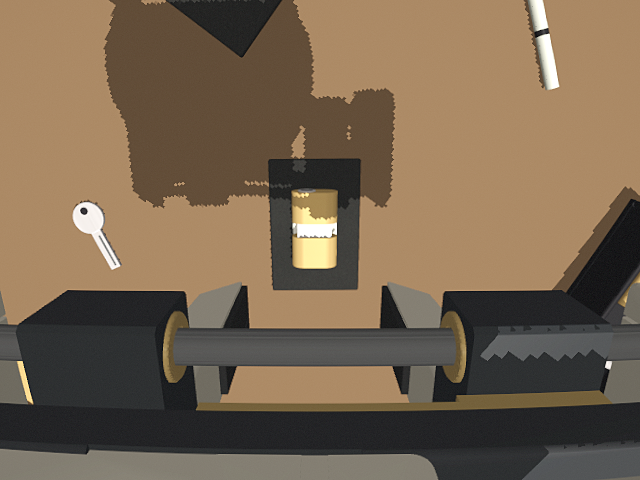

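w4: the short cylinder sits at (314,228), centred on its pad to within about 0.7 mm. Next is the cutter wheel.

```bash
python3 - <<'E'
from h import *
plan(668,169.5,160)
E
```

```text
t10.78 p [513.1 434.6 320. ] ycur 123.8 tilt 0.08 turn tool z 0.0 shift tool (before turn) mm [  18.6 -306.5    1. ] (after turn) [  18.6 -306.5    1. ] q6 -1.57
```

```bash
python3 -m crank '[[[0.0031,-0.0511,0,0,0,0],[0.0031,-0.0511,0,0,0,0],[0.0031,-0.0511,0,0,0,0],[0.0031,-0.0511,0,0,0,0],[0.0031,-0.0511,0,0,0,0],[0.0031,-0.0511,0,0,0,0],[0,0,0,0,0,0],[0,0,0,0,0,0],[0,0,0,0,0,0]]]'
python3 - <<'E'
from h import *
im,k=snap("wrist","w5")
m=meas(im,k,"steel",(668,169.5),4,42); print(m)
plan(*m["circ"],30)
E
```

```text
time: 11.9
ee_pos: [667.7, 171.0, 320.1]
tcp_rot: [-0.001, -0.291, 0.957, 0.0]
ft_force: [-0.3, 0.4, 0.0]
grip_width: 54.5
grasp_force: 0.0
{'rect': array([669.8, 171.9]), 'size': array([58.7, 56.2]), 'yaw': 85.1, 'circ': array([668.6, 172.2]), 'r': 29.6}
t11.95 p [667.7 171.1 320.4] ycur 123.9 tilt 0.04 turn tool z 0.0 shift tool (before turn) mm [ -1.4   0.4 131.4] (after turn) [ -1.4   0.4 131.4] q6 -2.02
```

View pics/w5.png

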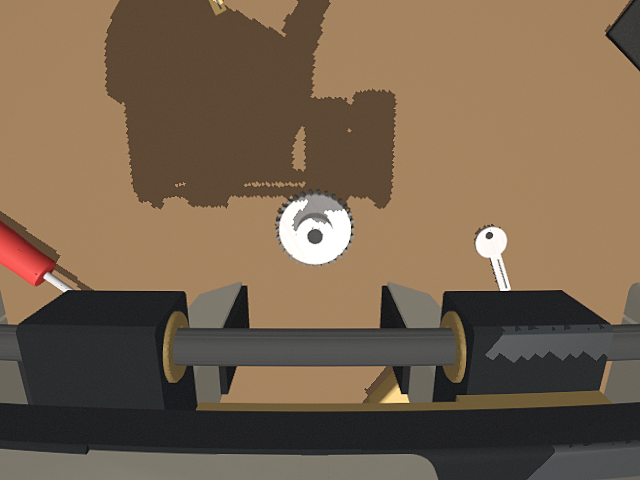

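```bash
python3 - <<'E'
from h import *
im=cv2.imread("pics/w5.png")[:,:,::-1]; k=manip.get_calibration("wrist")
g=cv2.cvtColor(im,cv2.COLOR_RGB2HSV)
# not-wood silhouette: wood has hue ~15 with high saturation
roi=g[185:272,270:360]; m=(roi[...,1]<90).astype(np.uint8); x,y,w,h=cv2.boundingRect(m); print(x+270,y+185,w,h)
print(px2w(k,[[x+270+(w-1)/2,y+185+(h-1)/2]],4), w2px(k,[[668.6,172.2,4]]))
ho=(cv2.cvtColor(im,cv2.COLOR_RGB2GRAY)[226:246,305:325]<110); ys,xs=np.nonzero(ho); print(xs.mean()+305,ys.mean()+226,px2w(k,[[xs.mean()+305,ys.mean()+226]],26),ho.sum())
plan(668.6,172.2,30)
E
```

```text
275 189 80 79
[[667.85699578 171.46265274   4.        ]] [[314.77059809 229.35506143]]
314.53374233128835 236.03067484662577 [[668.07239181 171.58452502  26.        ]] 163
t11.95 p [667.7 171.1 320.4] ycur 123.9 tilt 0.04 turn tool z 0.0 shift tool (before turn) mm [ -1.4   0.4 131.4] (after turn) [ -1.4   0.4 131.4] q6 -2.02
```

w5 shows the wheel at (314,228) with its hub hole at (314.5,236). Both put its centre at about (668,171.5).

```bash
python3 -m crank '[[[-0.0005,0,0.02,0,0,0],[0,0,0.035,0,0,0],[0,0,0.035,0,0,0],[0,0,0.025,0,0,0],[0,0,0.01,0,0,0],[0,0,0.005,0,0,0],[0,0,0.001,0,0,0],[0,0,0,0,0,0],[0,0,0,0,0,0]]]'; python3 -m crank '[[[0,0,0,0,0,0],[0,0,0,0,0,0],[0,0,0,0,0,0],[0,0,0,0,0,0],[0,0,0,0,0,0],[0,0,0,0,0,0]]]' 0;  python3 - <<'E'
from h import *
plan(668,171.5,30)
E
python3 -m crank '[[[0,0,-0.02,0,0,0],[0,0,-0.04,0,0,0],[0,0,-0.04,0,0,0],[0,0,-0.03,0,0,0],[0,0,0,0,0,0]]]'; python3 - <<'E'
from h import *
plan(662,-164,160,180)
E
```

```text
time: 13.08
ee_pos: [669.0, 169.9, 190.5]
tcp_rot: [0.001, -0.29, 0.957, -0.0]
ft_force: [0.6, 0.3, 0.1]
grip_width: 55.0
grasp_force: 0.0
time: 13.82
ee_pos: [668.7, 170.0, 189.7]
tcp_rot: [-0.0, -0.29, 0.957, 0.0]
ft_force: [-0.8, 0.5, 1.8]
grip_width: 24.8
grasp_force: 30.0
t13.82 p [668.7 170.  189.7] ycur 123.8 tilt 0.01 turn tool z 0.0 shift tool (before turn) mm [-0.2  1.7  0.7] (after turn) [-0.2  1.7  0.7] q6 -2.02
time: 14.45
ee_pos: [669.2, 169.9, 324.0]
tcp_rot: [0.004, -0.29, 0.957, -0.001]
ft_force: [-0.6, -0.6, -1.1]
grip_width: 25.2
grasp_force: 30.0
t14.45 p [669.2 169.9 324. ] ycur 123.8 tilt 0.43 turn tool z -56.2 shift tool (before turn) mm [ 191.6 -273.5    4.6] (after turn) [333.9   7.3   2.7] q6 -2.02
```

```bash
python3 -m crank '[[[0,0,0,0,0,10],[0,0,0,0,0,10],[0,0,0,0,0,10],[0,0,0,0,0,10],[0,0,0,0,0,10],[0,0,0,0,0,10],[0,0,0,0,0,0]]]'; python3 - <<'E'
from h import *
plan(662,-164,160)
E
```

```text
time: 15.32
ee_pos: [668.5, 169.8, 318.3]
tcp_rot: [-0.001, 0.226, 0.974, -0.0]
ft_force: [0.7, -0.9, -0.9]
grip_width: 25.3
grasp_force: 30.0
t15.32 p [668.5 169.8 318.3] ycur 63.8 tilt 0.12 turn tool z 0.0 shift tool (before turn) mm [-141.3 -302.5   -0.5] (after turn) [-141.3 -302.5   -0.5] q6 -0.98
```

```bash
python3 -m crank '[[[-0.0266,-0.0432,0,0,0,0],[-0.0266,-0.0432,0,0,0,0],[-0.0266,-0.0432,0,0,0,0],[-0.0266,-0.0432,0,0,0,0],[-0.0266,-0.0432,0,0,0,0],[-0.0266,-0.0432,0,0,0,0],[-0.0266,-0.0432,0,0,0,0],[0,0,0,0,0,0],[0,0,0,0,0,0],[0,0,0,0,0,0]]]'
python3 - <<'E'
from h import *
im,k=snap("wrist","w6")
m=meas(im,k,"pale",(662,-164),5,38); print(m)
plan(*m["circ"],35)
E
```

```text
time: 16.58
ee_pos: [702.2, -182.2, 319.4]
tcp_rot: [-0.0, 0.226, 0.974, 0.0]
ft_force: [0.8, -0.5, -1.0]
grip_width: 25.2
grasp_force: 30.0
{'rect': array([ 659.7, -162.9]), 'size': array([55.6, 55.5]), 'yaw': -70.5, 'circ': array([ 659.8, -163. ]), 'r': 28.3}
t16.62 p [ 702.2 -182.1  319.6] ycur 63.9 tilt 0.02 turn tool z 0.0 shift tool (before turn) mm [ 46.5  -1.5 125.6] (after turn) [ 46.5  -1.5 125.6] q6 -1.47
```

View pics/w6.png

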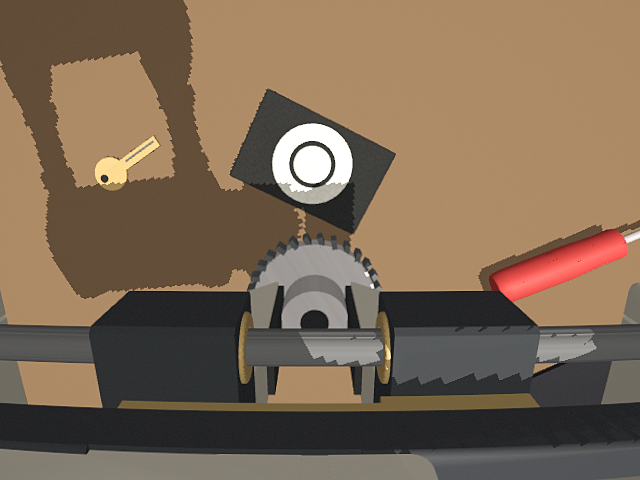

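```bash
python3 - <<'E'
from h import *
im=cv2.imread("pics/w6.png"); k=manip.get_calibration("wrist"); s=manip.state(); r=rot(s["tcp_rot"])
g=cv2.cvtColor(im,cv2.COLOR_BGR2GRAY)[306:328,298:332]; ys,xs=np.nonzero(g<45); print(len(xs),xs.min()+298,xs.max()+298,ys.min()+306,ys.max()+306)
u=(xs.min()+xs.max())/2+298
for v in (318,321,324): print(r.inv().apply(px2w(k,[[u,v]],s["ee_pos"][2]-163.7)[0]-s["ee_pos"]).round(2))
# teeth extents of disc top (z = tcp-181.7): columns
print(r.inv().apply(px2w(k,[[250,280],[380,280],[315,235]],s["ee_pos"][2]-185.7)-s["ee_pos"]).round(2), k["mtx"][0,2])
E
```

```text
400 301 327 311 327
[  1.87  -0.19 163.7 ]
[  0.61  -0.2  163.7 ]
[ -0.65  -0.2  163.7 ]
[[  8.87 -27.46 185.7 ]
 [  8.76  28.   185.71]
 [ 28.66   0.28 185.71]] 314.1187482151854
```

w6 shows the disc outline at (312,163), with the held wheel centred between the fingers. I'll shift over it and lower the wheel.

```bash
python3 -m crank '[[[0.0465,-0.0015,0,0,0,0],[0,0,0.025,0,0,0],[0,0,0.035,0,0,0],[0,0,0.035,0,0,0],[0,0,0.02,0,0,0],[0,0,0.0055,0,0,0],[0,0,0,0,0,0],[0,0,0,0,0,0],[0,0,0,0,0,0],[0,0,0,0,0,0]]]'; python3 - <<'E'
from h import *
plan(659.8,-163,35.7)
E
```

```text
time: 17.88
ee_pos: [659.8, -164.5, 199.7]
tcp_rot: [0.0, 0.227, 0.974, -0.0]
ft_force: [-1.1, 0.2, -1.4]
grip_width: 25.1
grasp_force: 30.0
t17.88 p [ 659.8 -164.5  199.7] ycur 63.8 tilt 0.05 turn tool z 0.0 shift tool (before turn) mm [0.7 1.4 5. ] (after turn) [0.7 1.4 5. ] q6 -1.47
```

```bash
python3 -m crank '[[[0.0006,0.0012,0.002,0,0,0],[0,0,0.0015,0,0,0],[0,0,0.001,0,0,0],[0,0,0,0,0,0],[0,0,0,0,0,0]]]'; python3 - <<'E'
from h import *
plan(659.8,-163,35.7); print(manip.state()["ft_force"])
E
```

```text
time: 18.5
ee_pos: [659.6, -163.1, 194.7]
tcp_rot: [-0.0, 0.227, 0.974, 0.0]
ft_force: [-1.1, 1.2, 0.2]
grip_width: 25.1
grasp_force: 30.0
t18.50 p [ 659.6 -163.1  194.7] ycur 63.8 tilt 0.01 turn tool z 0.0 shift tool (before turn) mm [-0.1  0.1 -0. ] (after turn) [-0.1  0.1 -0. ] q6 -1.47
[-1.07275442  1.16935616  0.21942429]
```

```bash
python3 -m crank '[[[0,0,0.0004,0,0,0],[0,0,0,0,0,0]]]';  python3 -m crank '[[[0,0,0,0,0,0],[0,0,0,0,0,0],[0,0,0,0,0,0],[0,0,0,0,0,0],[0,0,0,0,0,0]]]' 0.6; python3 -m crank '[[[0,0,-0.01,0,0,0],[0,0,-0.02,0,0,0],[0,0,-0.04,0,0,0],[0,0,-0.055,0,0,0],[0,0,0,0,0,0],[0,0,0,0,0,0]]]'
python3 - <<'E'
from h import *
im,k=snap("wrist","w7")
m=meas(im,k,"steel",(659.8,-163),9,42); print(m)
g=cv2.cvtColor(im,cv2.COLOR_RGB2HSV)
plan(538,-426,160,155.9)
E
```

```text
time: 18.75
ee_pos: [659.7, -163.1, 194.6]
tcp_rot: [0.0, 0.227, 0.974, 0.0]
ft_force: [-2.6, 0.9, 4.1]
grip_width: 25.2
grasp_force: 30.0
time: 19.38
ee_pos: [659.7, -163.1, 194.2]
tcp_rot: [0.0, 0.227, 0.974, 0.0]
ft_force: [-0.4, 1.0, -0.8]
grip_width: 55.1
grasp_force: 0.0
time: 20.12
ee_pos: [659.5, -163.0, 320.3]
tcp_rot: [0.001, 0.227, 0.974, -0.0]
ft_force: [-1.1, 0.3, -0.6]
grip_width: 54.9
grasp_force: 0.0
{'rect': array([ 659.1, -162.8]), 'size': array([55.1, 55. ]), 'yaw': -26.3, 'circ': array([ 659. , -162.6]), 'r': 28.1}
t20.18 p [ 659.4 -163.   319.1] ycur 63.8 tilt 0.05 turn tool z 87.9 shift tool (before turn) mm [-7.400e+00 -2.896e+02  1.000e-01] (after turn) [-2.896e+02 -3.400e+00 -2.000e-01] q6 -1.47
```

View pics/w7.png

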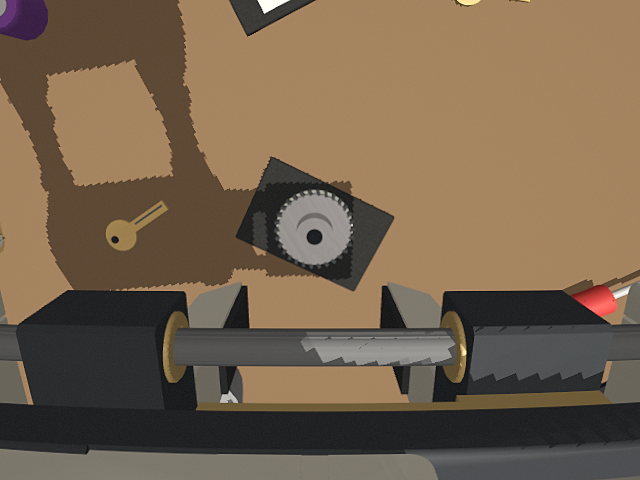

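w7: the wheel is centred on its pad within about 1 mm. Next is the long cylinder.

```bash
python3 -m crank '[[[0,0,0,0,0,9.8],[0,0,0,0,0,9.8],[0,0,0,0,0,9.8],[0,0,0,0,0,9.8],[0,0,0,0,0,9.8],[0,0,0,0,0,9.8],[0,0,0,0,0,9.7],[0,0,0,0,0,9.7],[0,0,0,0,0,9.7]]]' 1; python3 -m crank '[[[-0.0483,-0.0006,0,0,0,0],[-0.0483,-0.0006,0,0,0,0],[-0.0483,-0.0006,0,0,0,0],[-0.0483,-0.0006,0,0,0,0],[-0.0483,-0.0006,0,0,0,0],[-0.0483,-0.0006,0,0,0,0],[0,0,0,0,0,0],[0,0,0,0,0,0],[0,0,0,0,0,0],[0,0,0,0,0,0]]]'
python3 - <<'E'
from h import *
im,k=snap("wrist","w8")
m=meas(im,k,"brass",(538,-426),8.5); print(m)
plan(*m["rect"],22,m["yaw"]+90)
E
```

```text
time: 21.3
ee_pos: [659.4, -163.0, 317.5]
tcp_rot: [-0.001, 0.841, 0.541, -0.001]
ft_force: [-0.6, -0.4, 0.0]
grip_width: 91.5
grasp_force: 0.0
time: 22.55
ee_pos: [538.6, -425.0, 319.2]
tcp_rot: [-0.0, 0.839, 0.544, 0.0]
ft_force: [-0.1, -0.5, -0.3]
grip_width: 91.9
grasp_force: 0.0
{'rect': array([ 536.2, -425.1]), 'size': array([89.5, 32.1]), 'yaw': 65.9, 'circ': array([ 536.3, -424.9]), 'r': 46.4}
t22.60 p [ 538.5 -425.1  319.2] ycur -24.0 tilt 0.01 turn tool z 0.1 shift tool (before turn) mm [ -1.   -2.1 138.2] (after turn) [ -1.   -2.1 138.2] q6 -0.36
```

View pics/w8.png

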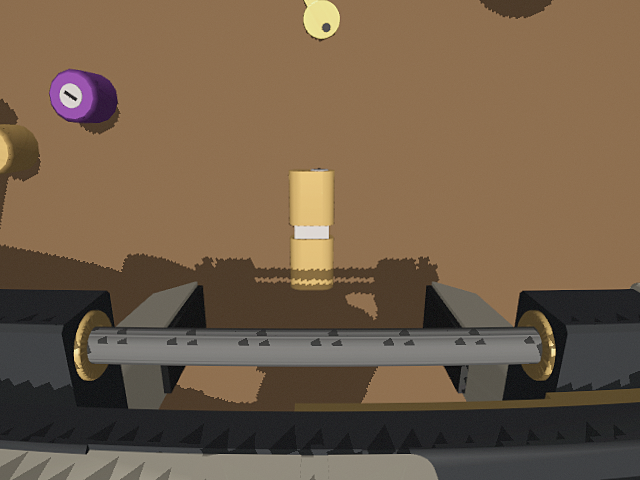

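w8 shows the long cylinder at (312,230), in line with the fingers.

```bash
python3 -m crank '[[[-0.001,-0.0021,0.02,0,0,0],[0,0,0.035,0,0,0],[0,0,0.035,0,0,0],[0,0,0.03,0,0,0],[0,0,0.012,0,0,0],[0,0,0.004,0,0,0],[0,0,0.001,0,0,0],[0,0,0,0,0,0],[0,0,0,0,0,0],[0,0,0,0,0,0]]]'; python3 - <<'E'
from h import *
plan(536.2,-425.1,22,155.9)
E
```

```text
time: 23.85
ee_pos: [535.6, -426.2, 182.7]
tcp_rot: [0.0, 0.839, 0.544, 0.0]
ft_force: [0.7, 0.9, 0.1]
grip_width: 91.7
grasp_force: 0.0
t23.85 p [ 535.6 -426.2  182.7] ycur -24.1 tilt 0.04 turn tool z -0.0 shift tool (before turn) mm [1.3 0.1 1.7] (after turn) [1.3 0.1 1.7] q6 -0.36
```

```bash
python3 -m crank '[[[0.0012,0,0.0012,0,0,0],[0,0,0,0,0,0],[0,0,0,0,0,0]]]'; python3 -m crank '[[[0,0,0,0,0,0],[0,0,0,0,0,0],[0,0,0,0,0,0],[0,0,0,0,0,0],[0,0,0,0,0,0],[0,0,0,0,0,0],[0,0,0,0,0,0],[0,0,0,0,0,0]]]' 0;  python3 - <<'E'
from h import *
plan(536.2,-425.1,22,155.9)
E
python3 -m crank '[[[0,0,-0.02,0,0,0],[0,0,-0.04,0,0,0],[0,0,-0.04,0,0,0],[0,0,-0.04,0,0,0],[0,0,0,0,0,0],[0,0,0,0,0,0]]]'; python3 - <<'E'
from h import *
plan(473.4,-114,160,90.5)
E
```

```text
time: 24.22
ee_pos: [536.1, -425.0, 180.9]
tcp_rot: [-0.0, 0.839, 0.544, 0.0]
ft_force: [-1.1, 0.0, 0.2]
grip_width: 91.9
grasp_force: 0.0
time: 25.22
ee_pos: [536.1, -425.1, 181.0]
tcp_rot: [0.0, 0.839, 0.544, 0.0]
ft_force: [0.9, 0.5, 0.0]
grip_width: 30.1
grasp_force: 30.0
t25.23 p [ 536.1 -425.1  181. ] ycur -24.1 tilt 0.01 turn tool z -0.0 shift tool (before turn) mm [0.  0.1 0. ] (after turn) [0.  0.1 0. ] q6 -0.36
time: 25.98
ee_pos: [535.7, -424.7, 320.2]
tcp_rot: [-0.001, 0.839, 0.544, -0.0]
ft_force: [-0.1, 0.7, -2.4]
grip_width: 30.9
grasp_force: 30.0
t25.98 p [ 535.7 -424.7  320.2] ycur -24.1 tilt 0.10 turn tool z 65.4 shift tool (before turn) mm [ 258.1 -183.9    1.7] (after turn) [ -59.6 -311.2    1.7] q6 -0.36
```

```bash
python3 -m crank '[[[0,0,0,0,0,9.4],[0,0,0,0,0,9.4],[0,0,0,0,0,9.4],[0,0,0,0,0,9.3],[0,0,0,0,0,9.3],[0,0,0,0,0,9.3],[0,0,0,0,0,9.3]]]'; python3 -m crank '[[[-0.0178,-0.0445,0,0,0,0],[-0.0178,-0.0445,0,0,0,0],[-0.0178,-0.0445,0,0,0,0],[-0.0178,-0.0445,0,0,0,0],[-0.0178,-0.0445,0,0,0,0],[-0.0178,-0.0445,0,0,0,0],[-0.0178,-0.0445,0,0,0,0],[0,0,0,0,0,0],[0,0,0,0,0,0],[0,0,0,0,0,0],[0,0,0,0,0,0]]]'
python3 - <<'E'
from h import *
im,k=snap("wrist","w9")
m=meas(im,k,"pale",(473.4,-114),5,50); print(m)
plan(*m["rect"],27,m["yaw"]+90)
E
```

```text
time: 26.85
ee_pos: [535.7, -424.8, 318.3]
tcp_rot: [-0.002, 1.0, 0.001, -0.002]
ft_force: [-0.1, 0.1, -3.1]
grip_width: 30.7
grasp_force: 30.0
time: 28.22
ee_pos: [409.2, -115.3, 320.7]
tcp_rot: [-0.0, 1.0, 0.003, -0.0]
ft_force: [0.3, 0.7, -3.2]
grip_width: 30.3
grasp_force: 30.0
{'rect': array([ 469.8, -115.8]), 'size': array([91.3, 39.7]), 'yaw': 0.3, 'circ': array([ 470.6, -116.4]), 'r': 48.8}
t28.27 p [ 409.1 -115.2  320.7] ycur -89.6 tilt 0.02 turn tool z 0.1 shift tool (before turn) mm [ 60.7   1.1 134.7] (after turn) [ 60.7   1.  134.7] q6 1.11
```

View pics/w9.png

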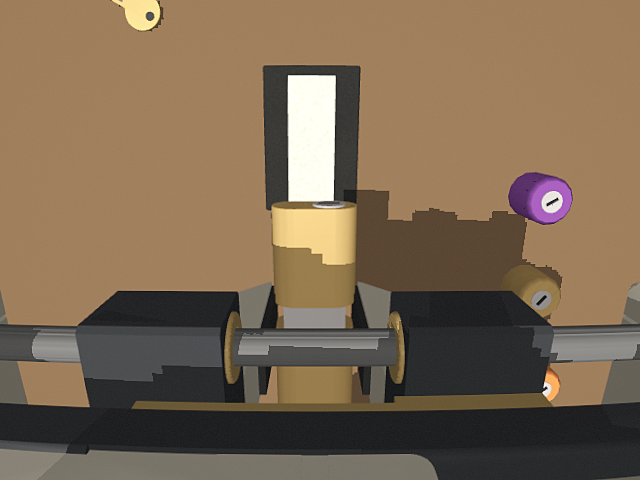

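w9 shows the outline from rows 74 to about 202, with its near end just hidden by the held part. I'll use its far end, less 43 mm.

```bash
python3 - <<'E'
from h import *
im=cv2.imread("pics/w9.png")[:,:,::-1]; k=manip.get_calibration("wrist")
m=mask(im,"pale"); m[198:]=0; m[:60]=0; m[:,:270]=0; m[:,350:]=0
c=max(cv2.findContours(m,cv2.RETR_EXTERNAL,cv2.CHAIN_APPROX_NONE)[0],key=len)[:,0]; print(c.min(0),c.max(0))
P=px2w(k,c,5)[:,:2].astype(np.float32); (x,y),(w,h),a=cv2.minAreaRect(P); 
if w<h: w,h=h,w; a+=90
a=(a+90)%180-90; d=np.array([np.cos(np.radians(a)),np.sin(np.radians(a))]); far=np.array([x,y])+d*w/2; g=far-43.0*d
print((x,y),w,h,a,"far",far,"centre",g); plan(*g,27,a+90)
E
```

```text
[288  75] [335 197]
(473.7525939941406, -112.69437408447266) 83.67548370361328 32.49277877807617 -0.5067214965820312 far [ 515.58869967 -113.06438051] centre [ 472.5903813  -112.68409526]
t28.27 p [ 409.1 -115.2  320.7] ycur -89.6 tilt 0.02 turn tool z 0.9 shift tool (before turn) mm [ 63.5  -2.  134.7] (after turn) [ 63.5  -3.  134.7] q6 1.11
```

```bash
python3 - <<'E'
from h import *
im=cv2.imread("pics/w9.png")[:,:,::-1]; k=manip.get_calibration("wrist")
def fit(m,z,r0,r1,cols):
    m=m.astype(bool); L=[];Q=[]
    for v in range(r0,r1):
        u=np.nonzero(m[v,cols[0]:cols[1]])[0]+cols[0]; L.append((u.min()-.5,v)); Q.append((u.max()+.5,v))
    for E in (L,Q):
        W=px2w(k,E,z)[:,:2]; p=np.polyfit(W[:,0],W[:,1],1); print(np.degrees(np.arctan(p[0])).round(2),np.polyval(p,472.6).round(2))
fit(mask(im,"pale"),5,80,197,(270,350))
g=cv2.cvtColor(im,cv2.COLOR_RGB2GRAY)
fit(g<80,5,72,185,(240,400))
E
```

```text
-0.53 -96.11
-0.05 -128.75
-0.12 -79.77
-0.2 -145.02
```

```bash
python3 -m crank '[[[0,0,0,0,0,0.6],[0.032,-0.0014,0,0,0,0],[0.0315,-0.0014,0,0,0,0],[0,0,0.03,0,0,0],[0,0,0.035,0,0,0],[0,0,0.035,0,0,0],[0,0,0.02,0,0,0],[0,0,0.009,0,0,0],[0,0,0,0,0,0],[0,0,0,0,0,0],[0,0,0,0,0,0],[0,0,0,0,0,0]]]'; python3 - <<'E'
from h import *
plan(472.6,-112.5,27,89.8)
E
```

```text
time: 29.78
ee_pos: [472.6, -111.9, 192.5]
tcp_rot: [0.0, 1.0, -0.001, 0.001]
ft_force: [-0.0, 0.6, -2.0]
grip_width: 30.1
grasp_force: 30.0
t29.77 p [ 472.6 -111.9  192.5] ycur -90.1 tilt 0.06 turn tool z 0.1 shift tool (before turn) mm [-0.   0.6  6.5] (after turn) [-0.   0.6  6.5] q6 1.18
```

```bash
python3 -m crank '[[[0,0.0005,0.003,0,0,0],[0,0,0.002,0,0,0],[0,0,0.001,0,0,0],[0,0,0,0,0,0],[0,0,0,0,0,0]]]'; python3 - <<'E'
from h import *
plan(472.6,-112.5,27,89.8)
E
```

```text
time: 30.4
ee_pos: [472.4, -112.4, 186.0]
tcp_rot: [-0.0, 1.0, -0.001, -0.0]
ft_force: [0.6, 0.5, -3.0]
grip_width: 30.6
grasp_force: 30.0
t30.40 p [ 472.4 -112.4  186. ] ycur -90.1 tilt 0.01 turn tool z 0.1 shift tool (before turn) mm [ 0.2  0.1 -0. ] (after turn) [ 0.2  0.1 -0. ] q6 1.18
```

```bash
python3 -m crank '[[[0,0,0.0005,0,0,0],[0,0,0.0003,0,0,0],[0,0,0,0,0,0]]]'
```

```text
time: 30.78
ee_pos: [472.4, -112.4, 185.9]
tcp_rot: [0.0, 1.0, -0.001, 0.0]
ft_force: [-2.9, 0.1, 5.4]
grip_width: 30.8
grasp_force: 30.0
```

Contact. I'll release, back off and check.

```bash
python3 -m crank '[[[0,0,0,0,0,0],[0,0,0,0,0,0],[0,0,0,0,0,0],[0,0,0,0,0,0],[0,0,0,0,0,0]]]' 0.6; python3 -m crank '[[[0,0,-0.015,0,0,0],[0,0,-0.03,0,0,0],[0,0,-0.04,0,0,0],[0,0,-0.05,0,0,0],[0,0,0,0,0,0],[0,0,0,0,0,0],[0,0,0,0,0,0]]]'
python3 - <<'E'
from h import *
im,k=snap("wrist","w10"); print("part",meas(im,k,"brass",(473,-112.5),13.5,55))
g=cv2.cvtColor(im,cv2.COLOR_RGB2GRAY)
it,kt=snap("top"); print("top part",meas(it,kt,"brass",(473,-112.5),13.5,55), "rim",meas(it,kt,"brass",(363,-280),15,32))
plan(364,-279,160)
E
```

```text
time: 31.4
ee_pos: [472.5, -112.4, 185.1]
tcp_rot: [-0.0, 1.0, -0.001, -0.0]
ft_force: [1.0, -0.9, 0.3]
grip_width: 55.1
grasp_force: 0.0
time: 32.28
ee_pos: [472.1, -112.3, 319.2]
tcp_rot: [-0.001, 1.0, -0.001, -0.001]
ft_force: [0.1, 0.1, 1.1]
grip_width: 54.6
grasp_force: 0.0
part {'rect': array([ 472.2, -112.1]), 'size': array([89.4, 32.1]), 'yaw': -0.2, 'circ': array([ 472.9, -111.8]), 'r': 46.5}
top part {'rect': array([ 454.8, -117.5]), 'size': array([34.3, 23.7]), 'yaw': 68.4, 'circ': array([ 449.5, -115.6]), 'r': 18.0} rim {'rect': array([ 364.6, -285.6]), 'size': array([31.2, 29.2]), 'yaw': -0.4, 'circ': array([ 364.5, -285.9]), 'r': 16.4}
t32.38 p [ 472.2 -112.3  319.2] ycur -90.1 tilt 0.14 turn tool z 0.0 shift tool (before turn) mm [-107.8  166.9    0.2] (after turn) [-107.8  166.9    0.2] q6 1.18
```

View pics/w10.png

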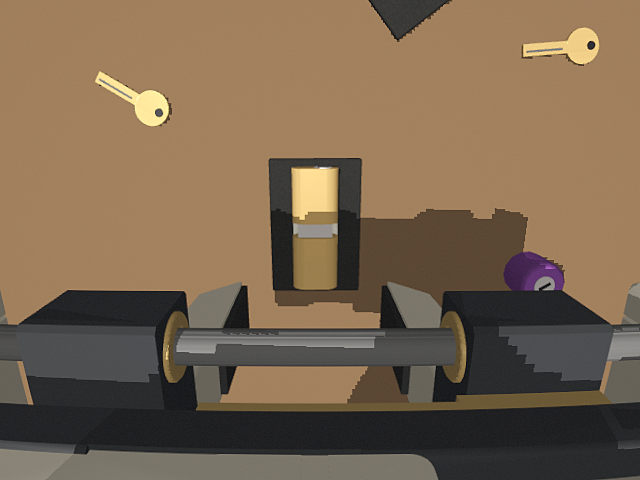

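w10: the long cylinder is centred and aligned on its pad (472.2,-112.1, yaw -0.2). Next is the brass rim cylinder, with the fingers closing along y, clear of the look-alikes.

```bash
python3 -m crank '[[[-0.0272,0.0425,0,0,0,0],[-0.0272,0.0425,0,0,0,0],[-0.0272,0.0425,0,0,0,0],[-0.0272,0.0425,0,0,0,0],[0,0,0,0,0,0],[0,0,0,0,0,0],[0,0,0,0,0,0],[0,0,0,0,0,0]]]' 0.7
python3 - <<'E'
from h import *
im,k=snap("wrist","w11")
m=meas(im,k,"brass",(363.5,-282),15,33); print(m)
plan(*m["rect"],23)
E
```

```text
time: 33.38
ee_pos: [363.8, -281.3, 320.1]
tcp_rot: [-0.0, 1.0, -0.0, -0.0]
ft_force: [-0.3, 0.9, -0.7]
grip_width: 64.7
grasp_force: 0.0
{'rect': array([ 363.3, -279.6]), 'size': array([38.1, 32.8]), 'yaw': -0.1, 'circ': array([ 363.3, -279.5]), 'r': 19.5}
t33.42 p [ 363.8 -281.4  320.1] ycur -90.0 tilt 0.01 turn tool z 0.0 shift tool (before turn) mm [ -0.5  -1.8 138.1] (after turn) [ -0.5  -1.8 138.1] q6 0.75
```

View pics/w11.png

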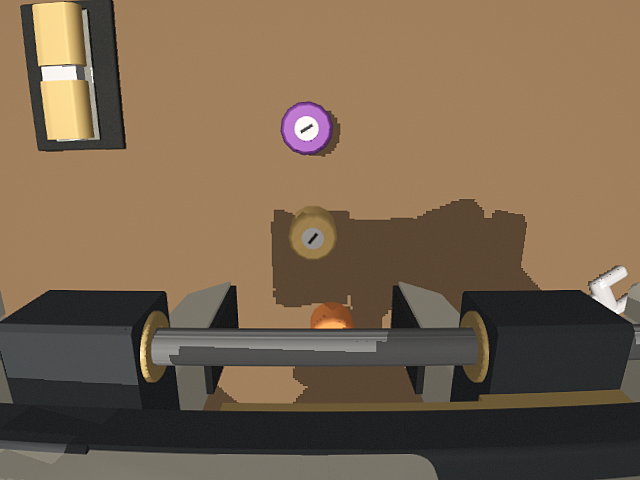

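w11 shows the brass rim cylinder with its face at (313,238), purple above at (306,128) and orange below at (331,318). The fingers will straddle it left and right, clear of both.

```bash
python3 -m crank '[[[-0.0005,-0.0018,0.02,0,0,0],[0,0,0.03,0,0,0],[0,0,0.03,0,0,0],[0,0,0.03,0,0,0],[0,0,0.015,0,0,0],[0,0,0.008,0,0,0],[0,0,0.003,0,0,0],[0,0,0,0,0,0],[0,0,0,0,0,0],[0,0,0,0,0,0]]]'; python3 - <<'E'
from h import *
im=cv2.imread("pics/w11.png"); S=cv2.cvtColor(im,cv2.COLOR_BGR2HSV); k=manip.get_calibration("wrist"); s=manip.state()
k["xyz"]=k["xyz"]-s["ee_pos"]+np.array([363.8,-281.4,320.1])
m=(S[220:255,295:332,1]<70); ys,xs=np.nonzero(m); print(len(xs),px2w(k,[[xs.mean()+295,ys.mean()+220]],30))
plan(363.3,-279.6,23)
E
```

```text
time: 34.67
ee_pos: [362.8, -280.4, 184.6]
tcp_rot: [0.0, 1.0, -0.001, 0.0]
ft_force: [-0.5, -0.4, -0.5]
grip_width: 64.3
grasp_force: 0.0
378 [[ 363.52890859 -280.42351439   30.        ]]
t34.67 p [ 362.8 -280.4  184.6] ycur -90.1 tilt 0.05 turn tool z 0.0 shift tool (before turn) mm [ 0.4 -0.8  2.6] (after turn) [ 0.4 -0.8  2.6] q6 0.75
```

```bash
python3 -m crank '[[[0.0005,-0.0004,0.002,0,0,0],[0,0,0,0,0,0],[0,0,0,0,0,0]]]'; python3 -m crank '[[[0,0,0,0,0,0],[0,0,0,0,0,0],[0,0,0,0,0,0],[0,0,0,0,0,0],[0,0,0,0,0,0],[0,0,0,0,0,0],[0,0,0,0,0,0]]]' 0;  python3 - <<'E'
from h import *
plan(363.4,-280,23)
E
python3 -m crank '[[[0,0,-0.02,0,0,0],[0,0,-0.04,0,0,0],[0,0,-0.04,0,0,0],[0,0,-0.04,0,0,0],[0,0,0,0,0,0],[0,0,0,0,0,0]]]'; python3 - <<'E'
from h import *
plan(392.5,296.7,160)
E
```

```text
time: 35.05
ee_pos: [363.3, -279.9, 182.1]
tcp_rot: [-0.0, 1.0, -0.001, -0.0]
ft_force: [-0.1, 0.4, 0.7]
grip_width: 64.2
grasp_force: 0.0
time: 35.92
ee_pos: [363.3, -279.9, 182.2]
tcp_rot: [-0.0, 1.0, -0.001, 0.0]
ft_force: [0.6, 0.1, 0.2]
grip_width: 33.4
grasp_force: 30.0
t35.92 p [ 363.3 -279.9  182.2] ycur -90.1 tilt 0.00 turn tool z 0.0 shift tool (before turn) mm [0.1 0.1 0.2] (after turn) [0.1 0.1 0.2] q6 0.75
time: 36.67
ee_pos: [362.9, -279.6, 321.3]
tcp_rot: [-0.001, 1.0, -0.001, -0.0]
ft_force: [-0.0, 0.0, -1.9]
grip_width: 33.6
grasp_force: 30.0
t36.67 p [ 362.9 -279.6  321.3] ycur -90.1 tilt 0.09 turn tool z 0.0 shift tool (before turn) mm [  28.2 -576.4    3. ] (after turn) [  28.2 -576.4    3. ] q6 0.75
```

```bash
python3 -m crank '[[[0.01,-0.048,0,0,0,0],[0.01,-0.048,0,0,0,0],[0.01,-0.048,0,0,0,0],[0.01,-0.048,0,0,0,0],[0.01,-0.048,0,0,0,0],[0.01,-0.048,0,0,0,0],[-0.0128,-0.048,0,0,0,0],[-0.0128,-0.048,0,0,0,0],[-0.0128,-0.048,0,0,0,0],[-0.0128,-0.048,0,0,0,0],[-0.0128,-0.048,0,0,0,0],[-0.0128,-0.048,0,0,0,0]]]'; python3 -m crank '[[[0,0,0,0,0,0],[0,0,0,0,0,0],[0,0,0,0,0,0],[0,0,0,0,0,0]]]'
python3 - <<'E'
from h import *
im,k=snap("wrist","w12")
m=meas(im,k,"pale",(392.5,296.7),5,28); print(m)
plan(*m["rect"],28)
E
```

```text
time: 38.17
ee_pos: [346.9, 297.4, 320.5]
tcp_rot: [0.001, 1.0, -0.001, -0.001]
ft_force: [0.8, 0.5, -2.5]
grip_width: 33.1
grasp_force: 30.0
time: 38.67
ee_pos: [348.3, 295.2, 322.1]
tcp_rot: [0.0, 1.0, -0.002, -0.0]
ft_force: [-0.3, 0.3, -1.8]
grip_width: 33.0
grasp_force: 30.0
{'rect': array([391. , 298.6]), 'size': array([34.2, 34. ]), 'yaw': 89.7, 'circ': array([391.1, 298.4]), 'r': 17.3}
t38.73 p [348.3 295.3 322.2] ycur -90.2 tilt 0.00 turn tool z 0.0 shift tool (before turn) mm [ 42.7  -3.4 135.2] (after turn) [ 42.7  -3.4 135.2] q6 2.11
```

View pics/w12.png

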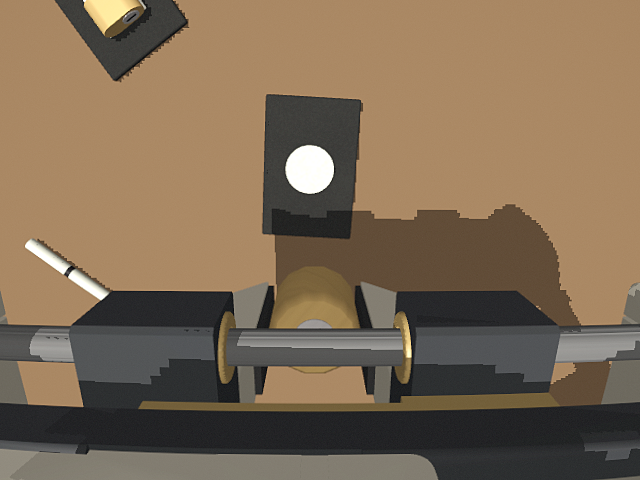

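w12 shows the disc outline clear at (310,168), with the rim cylinder held upright. I'll lower it there.

```bash
python3 -m crank '[[[0.0427,-0.0034,0,0,0,0],[0,0,0.03,0,0,0],[0,0,0.035,0,0,0],[0,0,0.035,0,0,0],[0,0,0.02,0,0,0],[0,0,0.009,0,0,0],[0,0,0,0,0,0],[0,0,0,0,0,0],[0,0,0,0,0,0],[0,0,0,0,0,0]]]'; python3 - <<'E'
from h import *
plan(391.05,298.5,28.2)
E
```

```text
time: 39.98
ee_pos: [390.7, 299.5, 193.8]
tcp_rot: [-0.0, 1.0, -0.001, 0.0]
ft_force: [0.6, 0.1, -2.0]
grip_width: 33.1
grasp_force: 30.0
t39.98 p [390.7 299.5 193.8] ycur -90.1 tilt 0.07 turn tool z 0.0 shift tool (before turn) mm [0.4 1.  6.6] (after turn) [0.4 1.  6.6] q6 2.07
```

```bash
python3 -m crank '[[[0.0004,0.0009,0.003,0,0,0],[0,0,0.002,0,0,0],[0,0,0.001,0,0,0],[0,0,0,0,0,0],[0,0,0,0,0,0]]]'; python3 - <<'E'
from h import *
plan(391.05,298.5,28.2)
E
```

```text
time: 40.6
ee_pos: [390.9, 298.5, 187.2]
tcp_rot: [0.0, 1.0, -0.001, -0.0]
ft_force: [0.1, -1.4, -0.3]
grip_width: 32.9
grasp_force: 30.0
t40.60 p [390.9 298.5 187.2] ycur -90.1 tilt 0.01 turn tool z 0.0 shift tool (before turn) mm [ 0.1 -0.   0. ] (after turn) [ 0.1 -0.   0. ] q6 2.07
```

```bash
python3 -m crank '[[[0,0,0.0004,0,0,0],[0,0,0,0,0,0]]]';  python3 -m crank '[[[0,0,0,0,0,0],[0,0,0,0,0,0],[0,0,0,0,0,0],[0,0,0,0,0,0],[0,0,0,0,0,0]]]' 0.7; python3 -m crank '[[[0,0,-0.01,0,0,0],[0,0,-0.025,0,0,0],[0,0,-0.04,0,0,0],[0,0,-0.055,0,0,0],[0,0,0,0,0,0],[0,0,0,0,0,0],[0,0,0,0,0,0]]]'
python3 - <<'E'
from h import *
im,k=snap("wrist","w13"); print("rim",meas(im,k,"brass",(391,298.5),20,33))
plan(391,298.5,160)
E
python3 -m crank '[[[-0.03,-0.02,0,0,0,0],[0.0,0.04,0,0,0,0],[0,0.04,0,0,0,0],[0,0.04,0,0,0,0],[0,0.04,0,0,0,0],[0,0,0,0,0,0],[0,0,0,0,0,0]]]'
python3 - <<'E'
from h import *
im,k=snap("top","top1")
for n,kind,g,z in [("short","brass",(513.3,434.8),13.5),("long","brass",(472.5,-112.3),13.5),("rim","brass",(391,298.5),20),("cut","steel",(659.6,-163),9)]: print(n,meas(im,k,kind,g,z,48 if n!="rim" else 28))
E
```

```text
time: 40.85
ee_pos: [390.9, 298.4, 187.2]
tcp_rot: [0.0, 1.0, -0.001, -0.0]
ft_force: [-2.4, -1.6, 4.6]
grip_width: 32.9
grasp_force: 30.0
time: 41.48
ee_pos: [391.0, 298.5, 186.8]
tcp_rot: [-0.0, 1.0, -0.001, 0.0]
ft_force: [-0.1, -0.4, 0.4]
grip_width: 63.9
grasp_force: 0.0
time: 42.35
ee_pos: [390.6, 298.3, 315.8]
tcp_rot: [0.001, 1.0, -0.001, -0.001]
ft_force: [0.1, 0.8, 0.1]
grip_width: 64.5
grasp_force: 0.0
rim {'rect': array([390.4, 298.5]), 'size': array([38.4, 33.8]), 'yaw': -0.2, 'circ': array([390.4, 298.5]), 'r': 19.6}
t42.40 p [390.7 298.3 315.7] ycur -90.1 tilt 0.14 turn tool z 0.0 shift tool (before turn) mm [ 0.3 -0.2 -3.3] (after turn) [ 0.3 -0.2 -3.3] q6 2.07
time: 43.28
ee_pos: [360.8, 158.7, 316.5]
tcp_rot: [-0.0, 1.0, -0.002, -0.0]
ft_force: [-0.3, 0.5, 0.9]
grip_width: 64.6
grasp_force: 0.0
short {'rect': array([514.8, 433.9]), 'size': array([57. , 33.5]), 'yaw': 34.6, 'circ': array([514.8, 432.8]), 'r': 31.2}
long {'rect': array([ 475.9, -113.2]), 'size': array([87.5, 31.5]), 'yaw': 0.5, 'circ': array([ 474.8, -112.1]), 'r': 45.0}
rim None
cut {'rect': array([ 661.6, -162.9]), 'size': array([56.8, 54.6]), 'yaw': -64.2, 'circ': array([ 662.1, -164.6]), 'r': 31.3}
```

View pics/top1.png

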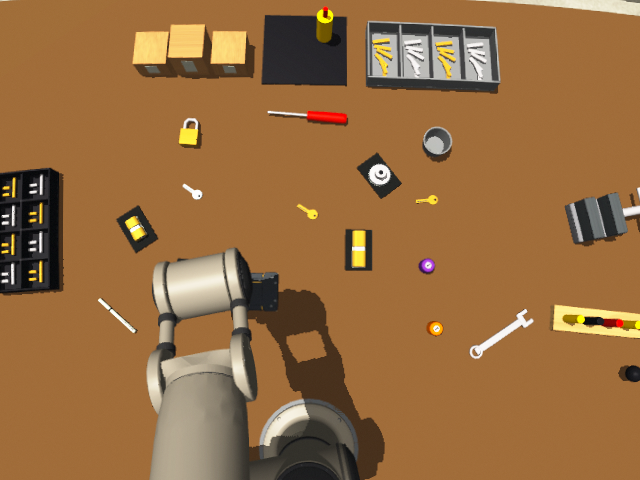

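top1: all four parts are off their start positions. Three show on their pads, and the arm hides the rim one, which w13's numbers put within 0.7 mm. I'll check the long cylinder's lengthwise centring from w10 before handing in.

```bash
python3 - <<'E'
from h import *
k=manip.get_calibration("wrist"); s=manip.state(); k["xyz"]=k["xyz"]-s["ee_pos"]+np.array([472.15,-112.3,319.2])
im=cv2.imread("pics/w10.png")[:,:,::-1]; g=cv2.cvtColor(im,cv2.COLOR_RGB2GRAY)
c=[np.nonzero(g[140:210,u]<80)[0].min()+140-.5 for u in (280,285,345,350)]
print(c,px2w(k,[[315,np.mean(c)]],5)[0][0]-50)
b=np.nonzero(mask(im,"brass")[:,305:325].any(1))[0]; b=b[(b>140)&(b<310)]; print(b.min(),b.max())
f=px2w(k,[[315,b.min()-.5]],22)[0][0],px2w(k,[[315,b.min()-.5]],5)[0][0]; n=px2w(k,[[315,b.max()+.5]],22)[0][0]
print("far end top/bottom",f,"near end top",n)
E
```

```text
[np.float64(157.5), np.float64(157.5), np.float64(157.5), np.float64(157.5)] 473.26886432046547
167 289
far end top/bottom (np.float64(518.6093072373186), np.float64(517.0142350634787)) near end top 431.2217268922956
```

The long cylinder is within about 1 mm of centre lengthwise, so I'm handing in.

```bash
python3 -c "
from workcell import manip
print(manip.hand_in())"
```

```text
the job is handed in; nothing more can be done
None
```

All four parts are set down on their matching pads, each measured within about 1 mm of centre with the lock cylinders lined up; the look-alikes were left alone, and the job was handed in at about 43 s.

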